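Rock the sorting gate over and feed the check balls to the green bin

ROBOT

A 6-joint arm with a two-finger parallel gripper is mounted at the origin on the work surface. World frame = base frame: x ahead of the robot, y to its left, z up, the work surface at z = 0. Lengths are in m, angles in rad, forces in N, time in s.
With the tool pointing down it reaches from about 0.375 to 0.975 m from the base axis. Payload 3.8 kg.
Tool frame: the origin (TCP) lies midway between the tips of the shut fingers; the grasp point (between the pads) lies 19 mm behind it (bot.grip_point_offset is the z of the grasp point in the tool frame, in m); z points along the fingers, y is the line along which they close (so a half turn about z gives the same grasp; the last joint's range is limited). The gripper opens to 85 mm and grips with 20 to 120 N. Pads are 22 mm wide; open, the fingers measure 114 mm over their backs; the gripper's body (76 mm by 85 mm) begins 54 mm behind the grasp point. The pads swing forward as they close: fully open they stand 13 mm farther back than shut.
Start: joints at [-1.255, 0.264, 1.604, -0, 1.274, -0.037], TCP at [0.233, -0.633, 0.231] pointing down, gripper open.
Joint ranges: [-2.63, 2.63], [-0.94, 2.18], [0.31, 2.57], [-1.31, 4.45], [0, 2.66], [-2.55, 2.55]. Speed limits (rad/s): [2.57, 2.57, 3.14, 3.14, 3.14, 3.14].

INTERFACE

Orientations are given as a rotation vector (axis times angle).
In Python, from workcell import sensors, optics, order, bot gives the robot as it stands.
- The arm moves only by the tool play_rows, never from a script. Its argument "commands" is a list of rows, each a list of 6 numbers: the shift along the tool's x, y, z in cm, then the turn, a rotation vector about the tool's x, y, z in rad. In form: [[dx, dy, dz, wx, wy, wz], ...]. A call has 1 to 5 rows; each row shifts and turns the commanded pose from where the row before left it, along the tool's axes as they then stand; what a row does not reach is not made up. A row lasts 1/12 s, in which the tool goes at most 41.7 mm and 7.16 degrees, less where a joint would pass 70% of its speed; a pose out of reach is approached as far as the arm can. A call with a gripper value outside its range is refused whole. "grip" is the closure, from 0 (fully open) to 1 (shut), set as the call begins (left out, the last holds). The fingers move at their own pace and stop on an object; "force" is the grip in N (left out, the last holds). Time passes only in rows, so rows that do not move let the fingers close. It gives the time, the measured TCP pose, the force, the opening and the grip force at its end, in the units of the state.
- sensors.read_state(): the state, without advancing time (a new reading comes with each control period).
- optics.read_camera(name): name is "scene" or "top" or "wrist"; returns the picture (480x640x3 uint8, red, green, blue); there is no depth.
- optics.camera_info(name): a dict with "mtx" (3x3 intrinsics, pixels), "k1" (the pictures are not rectified: a ray, as slopes to the right and down, at radius r is drawn at 1 + k1 r^2 times it, then the intrinsics apply), "R" (3x3) and "t" (3): a world point X has camera coordinates R X + t. Camera axes: x right, y down, z forward; pixel columns grow to the right and rows downward; lengths in m; the calibration is good to about 2 mm. A picture is of the moment at which its call begins: read the wrist's pose just before it. camera_info takes no time and is no camera call; for the wrist camera it gives the pose at the moment of the call.
- order.finish_job(): hands the job in; it is judged then, once.
The state is a dict: "time": time; "q": joint angles; "joint_vel": joint speeds; "joint_torque": joint torques, N m; "tool_pos": TCP position; "tcp_rot": TCP orientation; "wrist_force": force on the tool from outside, world axes, zero at the start; "torque": the same for the moment, N m; "width": opening from 0.0 (shut) to 1.0 (fully open); "grip_force": force on a finger pad.
Only numpy, scipy, OpenCV 4.12 (cv2) and the standard library are available. Lean on these libraries where they do the work, as an engineer would, in place of code of your own. Each camera call takes 0.05 s, during which the arm holds its last target. There are 200 camera calls.

TASK

The seesaw gate of the ball sorter is tipped towards the red bin. First press down the yellow pad at its raised end until the gate has rocked fully over towards the green bin; then push the orange release slide right across so that the three steel balls roll down into the green bin. Leave the gate tipped to green, do not touch the balls, and leave everything else standing where it is.

Things in the scene. Friction and masses are not known exactly. Their poses are not given: they have to be found in the camera images.
- sorter: Fixed ball sorter. Origin: on the table under the centre of the seesaw gate; z up, +x to the inlet, +y to the green bin, -y to the red. Aluminium base plate 10 mm thick, x -90 to 220, y -300 to 300 mm. Inlet chute: white channel, 46 mm wide outside, over y=0, from x 25 (floor 138 mm above the table) rising at 10 degrees to x 205; walls 26 mm above its floor. Moved and yawed between runs.
- gate (a joint): Tilt of the seesaw gate, rad: -0.26 green (+y) end fully up (starts near this), +0.26 green end fully down, stops at both. A blue trough 220 mm long along sorter y, 50 wide, walls 34 high, turning about a line along sorter x, 105 mm above the table over the sorter origin. Stiff pivot: takes about 2 N at a pad and stays at any tilt where it is left.
- green_pad (a point): Centre of the top of the yellow press pad at the green end of the gate; moves with the gate. It sticks out in front (sorter -x) of the trough: 44 mm along y, 50 along x, 6 thick. Gate level: sorter x -52, y +86, 120 mm above the table; 142 mm up with the green end fully up, 97 mm with it fully down. Free space above and below. An equal pad is at the red end.
- release (a joint): Travel of the orange release slide, m: 0 = blade shut across the inlet chute, 0.050 = fully open at its stop; moves along sorter +y. It takes about 1.5 to 4 N and stays where it is left. The balls pass once it is open by more than about 32 mm.
- release_pad (a point): Centre of the -y face of the slide's orange upright push pad; push it towards sorter +y. Pad: 44 mm along x, 8 thick along y, 55 tall, from 171 to 226 mm above the table. When shut this point is at sorter x 75.5, y -90, 198.5 mm above the table. A bar from pad to blade crosses over the chute at 188 to 196 mm. The space on the pad's -y side is free.
- green_bin (a point): Centre of the inner floor of the green bin, 14 mm above the table; axes as the sorter. Inside 102 mm along x, 108 mm along y, 46 mm deep, with a backboard on the +y side up to 125 mm above the table.
- red_bin (a point): Centre of the inner floor of the red bin, same size, on the -y side of the sorter.
- bushing0: Steel bushing standing on the base plate in front of the gate, 24 mm diameter, 32 mm tall; origin under its centre. Leave it.
- bushing1: Same bushing, on the base plate in front, towards the red side. Leave it.
- bushing2: Same bushing, on the base plate behind the gate on the green side. Leave it.
- ring_gauge: Dark steel ring gauge, 52 mm diameter, 18 mm tall, on the base plate behind the gate on the red side; origin under its centre. Leave it.
- cleaner: White bottle 48 mm diameter, 120 mm tall, on the table at the robot's right; origin under its centre. Leave it.
- mouse: Black computer mouse 100 x 58 x 30 mm on a mat at the robot's right; origin under its centre. Leave it.
- block: Steel block 35 x 60 x 45 mm on the table at the robot's left; origin under its centre. Leave it.
- ball0_center (a point): Centre of polished steel ball 1 of 3, 30 mm diameter, 90 to 140 g, queued on the inlet chute behind the blade (ball 1 lowest). Only to be fed, never touched.
- ball1_center (a point): Centre of polished steel ball 2 of 3, 30 mm diameter, 90 to 140 g, queued on the inlet chute behind the blade (ball 1 lowest). Only to be fed, never touched.
- ball2_center (a point): Centre of polished steel ball 3 of 3, 30 mm diameter, 90 to 140 g, queued on the inlet chute behind the blade (ball 1 lowest). Only to be fed, never touched.
- ball0: Steel ball 1 itself (same ball; this origin starts under it and turns with it, use the centre point instead).
- ball1: Steel ball 2 itself (same ball; this origin starts under it and turns with it, use the centre point instead).
- ball2: Steel ball 3 itself (same ball; this origin starts under it and turns with it, use the centre point instead).

How it is judged:
By the outcome, as a careful person would: the job done as asked, in the order asked, and still so for the second after the job is handed in, with the robot touching nothing.
It also fails if it takes over 42 s, if anything falls off the work surface, if the arm or the gripper's body presses on something with over 40 N, if the wrist force passes 120 N, or if a joint passes its speed limit or range.

## Working session

There is one attempt and no reset: what is moved stays moved. The work goes in short steps, Python scripts to look and compute and a tool call to move; the robot and the scene stay as the last step left them, time stands still between calls to the robot, and variables do not carry over. Pictures are saved under pics/ and viewed, at most 10 in all, crops included, and the job is handed in when it is done.

Besides the shell and the picture viewer there is one more tool, called after ">>>" as name([rows], argument=value, ...), one row to a line, values as JSON. play_rows: Moves the arm, as the interface text tells. Its arguments: {"type":"object","properties":{"commands":{"type":"array","items":{"type":"array","items":{"type":"number"}}},"grip":{"type":"number"},"force":{"type":"number"}},"required":["commands"]}

```bash
mkdir -p pics
python3 - <<'E'
from workcell import sensors, optics
import cv2
for n in ("scene","top"):
    cv2.imwrite(f"pics/{n}0.png",optics.read_camera(n)[:,:,::-1])
    c=optics.camera_info(n);print(n,c)
print(sensors.read_state())
E
```

```text
scene {'mtx': array([[496.97563955,   0.        , 315.5473843 ],
       [  0.        , 496.97563955, 240.35632973],
       [  0.        ,   0.        ,   1.        ]]), 'k1': -0.06672215379137279, 'R': array([[-0.76114894,  0.64849963, -0.0100258 ],
       [ 0.4241921 ,  0.48606499, -0.76406929],
       [-0.49062546, -0.5858234 , -0.64505628]]), 't': array([ 0.45110024, -0.1353075 ,  1.81230958])}
top {'mtx': array([[592.67540958,   0.        , 315.96155099],
       [  0.        , 592.67540958, 252.4240876 ],
       [  0.        ,   0.        ,   1.        ]]), 'k1': 0.024816758924480164, 'R': array([[-0.02536208, -0.99965969,  0.00610475],
       [-0.99050572,  0.02430354, -0.13530613],
       [ 0.13511171, -0.00947843, -0.99078503]]), 't': array([0.01344278, 0.5692619 , 1.66045666])}
{'time': 0.1, 'q': array([-1.25488926e+00,  2.64683078e-01,  1.60524901e+00,  2.17551008e-05,
        1.27371777e+00, -3.69110959e-02]), 'joint_vel': array([-0.00215776, -0.00202363, -0.00198975,  0.00085029,  0.00032112,
        0.00042317]), 'joint_torque': array([ 5.75695085e-04, -5.16704750e+01, -3.68590057e+01,  2.79807682e-05,
        6.33088377e-03, -1.87391862e-05]), 'tool_pos': array([ 0.2330315 , -0.63278442,  0.23007674]), 'tcp_rot': array([-3.09082914e+00, -5.50967542e-01,  4.16700800e-04]), 'wrist_force': array([-0.2810255 , -0.131252  , -0.62540585]), 'torque': array([-0.03004511, -0.0318136 ,  0.02644273]), 'grip_force': 0.0, 'width': 1.0021130636974747}
```

View pics/scene0.png

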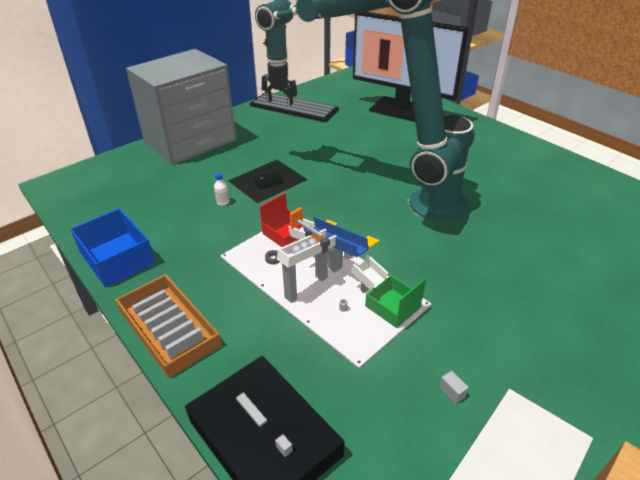

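View pics/top0.png

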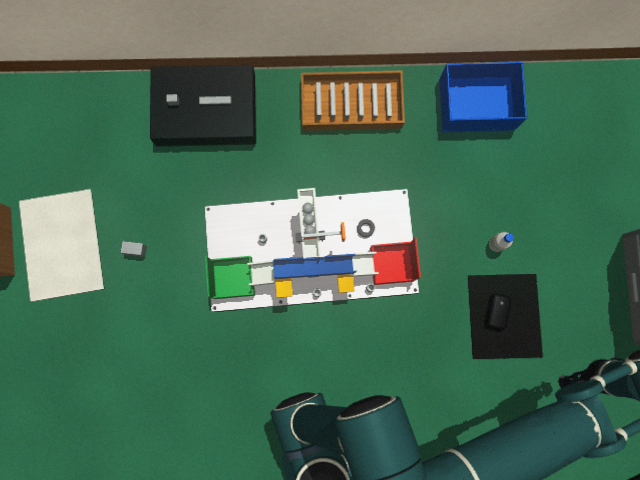

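Scene: the sorter is in the middle. In the top view its plate corners are near (206,207), (407,190), (418,293) and (212,311), with yellow pads at (284,288) and (346,284) and the orange pad at (343,231). Next I fit the sorter pose.

```bash
cat > h.py <<'E'
import numpy as np, cv2
from scipy.optimize import least_squares
from workcell import sensors, optics
from scipy.spatial.transform import Rotation as Ro
def proj(c,X):
    p=np.atleast_2d(X)@c["R"].T+c["t"]; s=p[:,:2]/p[:,2:]
    s=s*(1+c["k1"]*(s**2).sum(1,keepdims=True))
    return s@c["mtx"][:2,:2].T+c["mtx"][:2,2]
def world(p,S):
    S=np.atleast_2d(S); c,s=np.cos(p[2]),np.sin(p[2])
    return np.c_[p[0]+c*S[:,0]-s*S[:,1],p[1]+s*S[:,0]+c*S[:,1],S[:,2]]
def pad(sy,t): return [-.052,sy*.086*np.cos(t)+.015*np.sin(t),.105+.015*np.cos(t)-sy*.086*np.sin(t)]
def blobs(im,lo,hi,n):
    m=cv2.inRange(cv2.cvtColor(im,cv2.COLOR_RGB2HSV),lo,hi)
    m[:185]=0; m[320:]=0
    k,_,st,ce=cv2.connectedComponentsWithStats(m)
    o=np.argsort(-st[1:,4])[:n]+1
    return [(ce[i].round(1).tolist(),int(st[i,4])) for i in o]
E
python3 - <<'E'
from h import *
c=optics.camera_info("top"); im=cv2.imread("pics/top0.png")[:,:,::-1].copy()
Y=blobs(im,(22,150,120),(32,255,255),4);O=blobs(im,(5,150,120),(18,255,255),3);print(Y,O)
g=cv2.cvtColor(im,cv2.COLOR_RGB2GRAY)
K=cv2.cornerSubPix(g,np.float32([[206,207],[407,190],[418,293],[212,311]]).reshape(-1,1,2),(4,4),(-1,-1),(3,50,.01)).reshape(-1,2);print(K)
yl=sorted(Y[:2]); 
S=np.array([[.22,.3,.01],[.22,-.3,.01],[-.09,-.3,.01],[-.09,.3,.01],pad(1,-.26),pad(-1,-.26)])
U=np.r_[K,[yl[0][0],yl[1][0]]]
f=lambda p:(proj(c,world(p,S))-U).ravel()
r=least_squares(f,[.55,0,0],loss="soft_l1");p=r.x;print(p,f(p).reshape(-1,2).round(1))
print("release",world(p,[.0755,-.09,.1985]),proj(c,world(p,[.0795,-.086,.226])))
v=cv2.imread("pics/scene0.png")[:,:,::-1].copy();cs=optics.camera_info("scene")
Q=np.r_[S,[[.0755,-.09,.1985],[.0755,-.09,.226]]]
vis=[]
for c_,i_ in((c,im),(cs,v)):
    b=cv2.resize(i_,None,fx=3,fy=3,interpolation=2)
    uv=proj(c_,world(p,Q))
    for u in uv: cv2.circle(b,tuple(int(a) for a in (u*3+1)),3,(255,0,255),1)
    m=uv.mean(0)*3; x,y=int(m[0]-380),int(m[1]-270)
    vis.append(b[max(y,0):y+540,x:x+760])
for k,b in zip("ts",vis): cv2.imwrite(f"pics/fit_{k}.png",b[:,:,::-1])
np.save("p.npy",p)
E
```

```text
[([283.7, 288.5], 232), ([345.7, 284.2], 212)] [([342.6, 230.4], 45), ([420.0, 275.5], 4), ([419.0, 266.0], 3)]
[[205.42024 207.38937]
 [405.8587  189.21533]
 [417.63773 291.53857]
 [211.59247 309.2631 ]]
[0.51823545 0.01131798 0.06589358] [[-1.6 -1. ]
 [ 0.6 -0.7]
 [ 0.8  1.3]
 [-0.7  2.6]
 [ 0.7 -0.3]
 [-0.3 -0.3]]
release [[ 0.59949773 -0.07351534  0.1985    ]] [[342.79789456 228.81207698]]
```

View pics/fit_t.png

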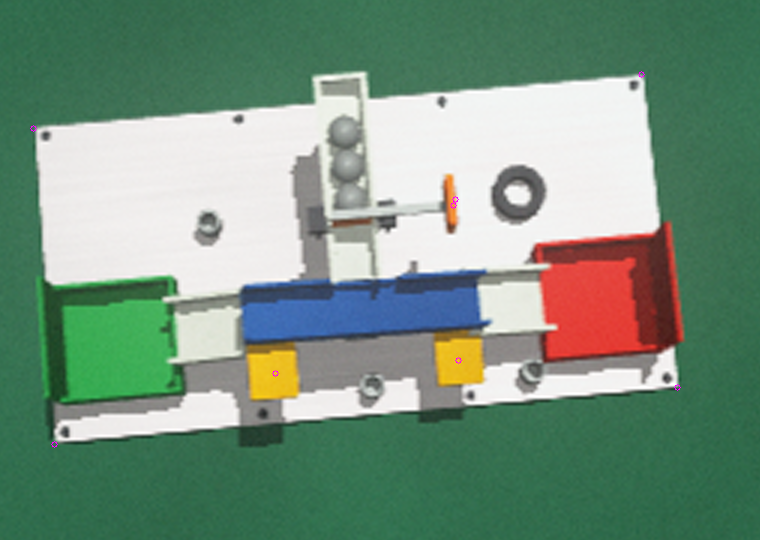

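View pics/fit_s.png

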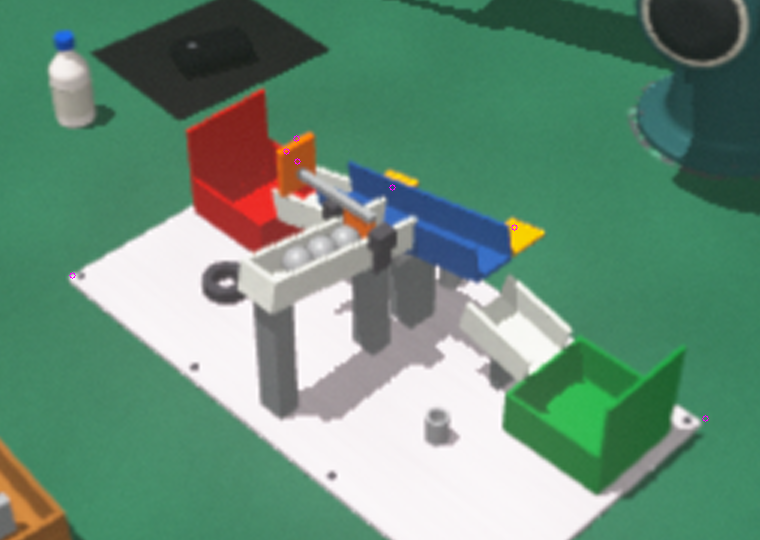

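The fit holds: pads and release agree to about 1 px in the top view, and both cameras are consistent. Sorter is at (0.518, 0.011) with yaw 0.066. I'll close the gripper and turn the tool square to the sorter, so that tool x is sorter +x and tool y is sorter -y.

>>> play_rows([
  [0,0,-1,0,0,0.096],
  [0,0,-1,0,0,0.096],
  [0,0,-1,0,0,0.095],
  [0,0,0,0,0,0],
  [0,0,0,0,0,0],
], grip=1, force=40)

```text
time: 0.52
tool_pos: [0.2333, -0.6336, 0.2615]
tcp_rot: [3.139, 0.107, 0.0]
wrist_force: [-0.0, -0.9, 0.4]
width: 0.3
grip_force: 0.0
```

```bash
cat > st.py <<'E'
from h import *
p=np.load("p.npy");s=sensors.read_state();R=Ro.from_rotvec(s["tcp_rot"])
w=lambda S:world(p,S)[0]
print("t",s["time"],"pos",s["tool_pos"].round(4),"width",round(s["width"],2),"F",s["wrist_force"].round(1))
Q=Ro.from_euler("z",p[2])*Ro.from_euler("x",np.pi)
print("sorter xyz mm",(1e3*(Ro.from_euler("z",-p[2]).apply(s["tool_pos"]-[p[0],p[1],0]))).round(1),"turn left",(R.inv()*Q).as_rotvec().round(3))
for n,S in dict(hover=[-.055,.08,.18],press=[-.055,.087,.097],rel=[.0755,-.14,.185]).items():
    print(n,"tool cm",(100*R.inv().apply(w(S)-s["tool_pos"])).round(2))
E
python3 st.py
```

```text
t 0.5167 pos [ 0.2333 -0.6336  0.2615] width 0.3 F [-0.  -0.9  0.4]
sorter xyz mm [-326.8 -624.8  261.5] turn left [ 0.001 -0.     0.003]
hover tool cm [ 27.35 -70.41   8.1 ]
press tool cm [ 27.35 -71.12  16.4 ]
rel tool cm [ 40.35 -48.38   7.62]
```

>>> play_rows([
  [1.8,-3.3,0,0,0,0],
  [1.8,-3.3,0,0,0,0],
  [1.8,-3.3,0,0,0,0],
  [1.8,-3.3,0,0,0,0],
  [1.8,-3.3,0,0,0,0],
])

```text
time: 0.93
tool_pos: [0.3122, -0.4607, 0.2597]
tcp_rot: [-3.138, -0.107, 0.001]
wrist_force: [1.5, -0.7, 0.6]
width: 0.0
grip_force: 0.0
```

>>> play_rows([
  [1.8,-3.3,0,0,0,0],
  [1.8,-3.3,0,0,0,0],
  [1.8,-3.3,0,0,0,0],
  [1.8,-3.3,0,0,0,0],
  [1.8,-3.3,0,0,0,0],
])

```text
time: 1.35
tool_pos: [0.3909, -0.2902, 0.2601]
tcp_rot: [-3.139, -0.107, 0.002]
wrist_force: [0.0, -0.0, 0.4]
width: -0.002
grip_force: 0.0
```

>>> play_rows([
  [0.9,-3.5,0,0,0,0],
  [0.9,-3.5,0,0,0,0],
  [0.9,-3.5,0,0,0,0],
  [0.9,-3.5,0,0,0,0],
  [0.9,-3.5,0,0,0,0],
])

```text
time: 1.77
tool_pos: [0.4239, -0.1128, 0.2602]
tcp_rot: [-3.139, -0.107, 0.002]
wrist_force: [0.4, 0.1, 0.5]
width: 0.003
grip_force: 0.0
```

```bash
python3 st.py
```

```text
t 1.7667 pos [ 0.4239 -0.1128  0.2602] width 0.0 F [0.4 0.1 0.5]
sorter xyz mm [-102.3 -117.7  260.2] turn left [-0.001  0.001  0.002]
hover tool cm [  4.79 -19.75   8.02]
press tool cm [  4.8  -20.45  16.32]
rel tool cm [17.79  2.28  7.49]
```

>>> play_rows([
  [0.9,-3.8,0,0,0,0],
  [0.9,-3.8,0,0,0,0],
  [0.9,-3.8,0,0,0,0],
  [0.9,-3.8,0,0,0,0],
  [0.9,-3,0,0,0,0],
])

```text
time: 2.18
tool_pos: [0.4566, 0.0725, 0.2603]
tcp_rot: [-3.139, -0.109, 0.002]
wrist_force: [0.9, -0.2, 0.2]
width: -0.002
grip_force: 0.0
```

>>> play_rows([
  [0,0,2,0,0,0],
  [0,0,2,0,0,0],
  [0,0,2,0,0,0],
  [0,0,0.5,0,0,0],
  [0,0,0,0,0,0],
])

```text
time: 2.6
tool_pos: [0.4552, 0.0697, 0.1935]
tcp_rot: [3.139, 0.106, -0.009]
wrist_force: [0.5, 0.6, -1.0]
width: -0.0
grip_force: 0.0
```

```bash
python3 st.py
python3 - <<'E'
from h import *
v=optics.read_camera("scene")
cv2.imwrite("pics/hover.png",cv2.resize(v[190:340,220:440],None,fx=3,fy=3,interpolation=2)[:,:,::-1])
E
```

```text
t 2.6 pos [0.4552 0.0697 0.1935] width -0.0 F [ 0.5  0.6 -1. ]
sorter xyz mm [-59.1  62.4 193.5] turn left [0.    0.006 0.002]
hover tool cm [ 0.42 -1.76  1.34]
press tool cm [ 0.47 -2.46  9.64]
rel tool cm [13.43 20.26  0.77]
```

View pics/hover.png

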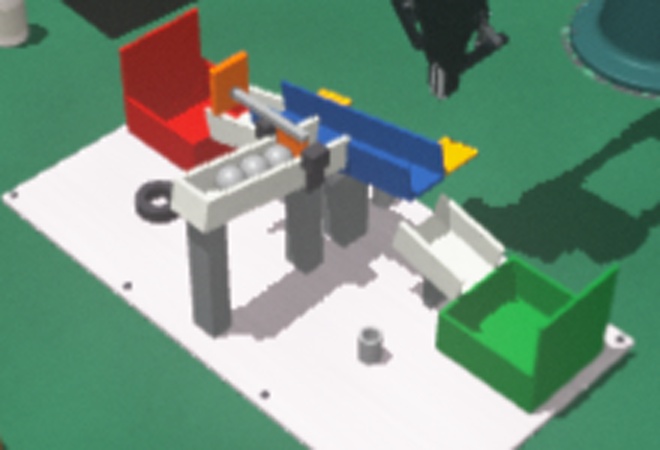

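The closed fingertips hang above the green pad at about (440,90) and need about 2 cm more toward green. Moving there, then pressing down.

>>> play_rows([
  [0.3,-1,0,0,0,0],
  [0,-1.1,1,0,0,0],
  [0,0,1.5,0,0,0],
  [0,0,1,0,0,0],
  [0,0,0,0,0,0],
])

```text
time: 3.07
tool_pos: [0.4575, 0.0914, 0.1591]
tcp_rot: [3.14, 0.105, -0.006]
wrist_force: [-0.5, 0.1, 0.1]
width: 0.004
grip_force: 0.0
```

```bash
python3 st.py
```

```text
t 3.0667 pos [0.4575 0.0914 0.1591] width 0.0 F [-0.5  0.1  0.1]
sorter xyz mm [-55.3  83.9 159.1] turn left [0.    0.004 0.001]
hover tool cm [ 0.02  0.39 -2.09]
press tool cm [ 0.05 -0.31  6.21]
rel tool cm [13.05 22.4  -2.63]
```

>>> play_rows([
  [0,0,0.8,0,0,0],
  [0,0,0.8,0,0,0],
  [0,0,0.8,0,0,0],
  [0,0,0.6,0,0,0],
  [0,0,0,0,0,0],
])

```text
time: 3.48
tool_pos: [0.4584, 0.0909, 0.13]
tcp_rot: [3.14, 0.103, -0.003]
wrist_force: [-0.3, -0.2, -0.6]
width: -0.002
grip_force: 0.0
```

```bash
python3 st.py
```

```text
t 3.4833 pos [0.4584 0.0909 0.13  ] width -0.0 F [-0.3 -0.2 -0.6]
sorter xyz mm [-54.5  83.3 130. ] turn left [ 0.     0.002 -0.   ]
hover tool cm [-0.06  0.33 -5.  ]
press tool cm [-0.05 -0.37  3.3 ]
rel tool cm [12.99 22.33 -5.52]
```

>>> play_rows([
  [0,0,0.6,0,0,0],
  [0,0,0.6,0,0,0],
  [0,0,0.6,0,0,0],
  [0,0,0.4,0,0,0],
  [0,0,0,0,0,0],
])

```text
time: 3.9
tool_pos: [0.4586, 0.0908, 0.1083]
tcp_rot: [3.139, 0.104, -0.002]
wrist_force: [0.0, -0.7, -1.0]
width: -0.001
grip_force: 0.0
```

```bash
python3 st.py
python3 - <<'E'
from h import *
v=optics.read_camera("scene")
cv2.imwrite("pics/press.png",cv2.resize(v[190:340,220:440],None,fx=3,fy=3,interpolation=2)[:,:,::-1])
E
```

```text
t 3.9 pos [0.4586 0.0908 0.1083] width -0.0 F [ 0.  -0.7 -1. ]
sorter xyz mm [-54.3  83.2 108.3] turn left [0.    0.001 0.   ]
hover tool cm [-0.08  0.33 -7.17]
press tool cm [-0.07 -0.38  1.13]
rel tool cm [12.97 22.33 -7.68]
```

View pics/press.png

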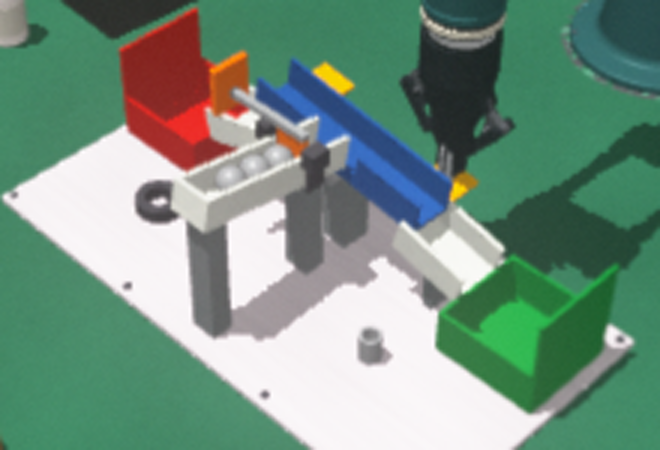

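The fingers are on the pad at about (455,180) and the gate is rocking over, with its red end now raised. Continuing to the stop.

>>> play_rows([
  [0,0,0.4,0,0,0],
  [0,0,0.3,0,0,0],
  [0,0,0.2,0,0,0],
  [0,0,0.1,0,0,0],
  [0,0,0,0,0,0],
])

```text
time: 4.37
tool_pos: [0.4591, 0.0907, 0.0996]
tcp_rot: [3.139, 0.104, -0.0]
wrist_force: [-0.9, -1.0, 4.4]
width: -0.001
grip_force: 1.5
```

>>> play_rows([
  [0,0,0.1,0,0,0],
  [0,0,0.1,0,0,0],
  [0,0,0,0,0,0],
])

```text
time: 4.62
tool_pos: [0.4592, 0.0907, 0.0992]
tcp_rot: [3.139, 0.104, -0.001]
wrist_force: [-5.9, -2.9, 14.7]
width: 0.001
grip_force: 7.1
```

Force rose to 14.7 N with no further travel, so the gate is at its stop. Lifting clear and heading to the release side.

>>> play_rows([
  [0,0,-1,0,0,0],
  [0,0,-3.5,0,0,0],
  [0,0,-4,0,0,0],
  [0,0,-4,0,0,0],
  [0,0,-4,0,0,0],
])

```text
time: 5.03
tool_pos: [0.4585, 0.091, 0.2637]
tcp_rot: [-3.14, -0.103, 0.001]
wrist_force: [0.5, 0.6, -0.3]
width: -0.001
grip_force: 0.0
```

>>> play_rows([
  [0,4,0,0,0,0],
  [0,4,0,0,0,0],
  [0,4,0,0,0,0],
  [0,4,0,0,0,0],
  [0,4,0,0,0,0],
])

```text
time: 5.45
tool_pos: [0.472, -0.1101, 0.2625]
tcp_rot: [3.14, 0.104, 0.002]
wrist_force: [1.2, -0.1, 0.5]
width: -0.002
grip_force: 0.0
```

>>> play_rows([
  [2.5,2.5,0,0,0,0],
  [3.5,0,0,0,0,0],
  [3.5,0,0,0,0,0],
  [3.5,0,0,0,0,0],
  [0,0,0,0,0,0],
])

```text
time: 5.87
tool_pos: [0.6084, -0.125, 0.2604]
tcp_rot: [-3.139, -0.104, -0.002]
wrist_force: [-0.1, -0.0, 0.0]
width: 0.001
grip_force: 0.0
```

```bash
python3 st.py
python3 - <<'E'
from h import *
v=optics.read_camera("scene")
cv2.imwrite("pics/over.png",cv2.resize(v[170:340,220:440],None,fx=3,fy=3,interpolation=2)[:,:,::-1])
E
```

```text
t 5.8667 pos [ 0.6084 -0.125   0.2604] width 0.0 F [-0.1 -0.   0. ]
sorter xyz mm [  81.  -141.9  260.4] turn left [-0.001 -0.002  0.   ]
hover tool cm [-13.61 -22.19   8.04]
press tool cm [-13.62 -22.88  16.34]
rel tool cm [-0.56 -0.19  7.54]
```

View pics/over.png

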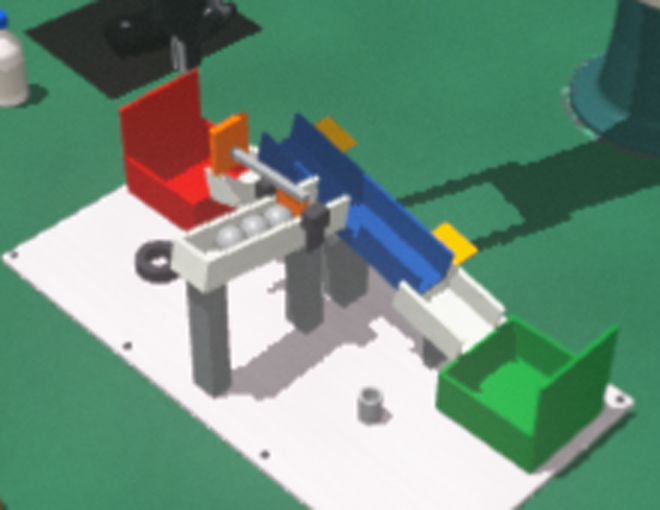

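The gate looks tipped to green, with the pads at (452,242) low and (335,135) high. The tips hang outside the orange pad. Descending to z 0.193, with a numeric tilt check.

>>> play_rows([
  [-0.5,0,1.5,0,0,0],
  [0,0,2,0,0,0],
  [0,0,2,0,0,0],
  [0,0,1.2,0,0,0],
  [0,0,0,0,0,0],
])

```text
time: 6.33
tool_pos: [0.5954, -0.1246, 0.1916]
tcp_rot: [-3.138, -0.103, 0.01]
wrist_force: [-0.7, 0.6, -0.3]
width: -0.002
grip_force: 0.0
```

```bash
python3 st.py
python3 - <<'E'
from h import *
p=np.load("p.npy");c=optics.camera_info("scene");v=optics.read_camera("scene")
print(blobs(v,(22,150,100),(32,255,255),3))
for t in(.2,.23,.26):print(t,proj(c,world(p,[pad(1,t),pad(-1,t)])).round(1).tolist())
E
```

```text
t 6.3333 pos [ 0.5954 -0.1246  0.1916] width -0.0 F [-0.7  0.6 -0.3]
sorter xyz mm [  68.1 -140.7  191.6] turn left [-0.002  0.006 -0.   ]
hover tool cm [-12.3  -22.07   1.28]
press tool cm [-12.25 -22.75   9.59]
rel tool cm [ 0.74 -0.07  0.65]
[([371.5, 250.4], 91), ([336.1, 216.4], 9), ([326.0, 210.7], 3)]
0.2 [[370.2, 249.8], [329.5, 216.0]]
0.23 [[370.1, 250.4], [329.8, 215.5]]
0.26 [[370.0, 251.1], [330.0, 215.0]]
```

>>> play_rows([
  [0.7,-1,0,0,0,0],
  [0,-1,0,0,0,0],
  [0,-0.8,0,0,0,0],
  [0,-0.8,0,0,0,0],
  [0,-0.6,0,0,0,0],
])

```text
time: 6.8
tool_pos: [0.6036, -0.0819, 0.1965]
tcp_rot: [3.139, 0.105, 0.003]
wrist_force: [1.2, -2.1, 1.5]
width: -0.002
grip_force: 0.9
```

>>> play_rows([
  [0,-0.8,0,0,0,0],
  [0,-0.8,0,0,0,0],
  [0,-0.8,0,0,0,0],
  [0,-0.6,0,0,0,0],
  [0,0,0,0,0,0],
])

```text
time: 7.22
tool_pos: [0.6005, -0.0514, 0.1951]
tcp_rot: [-3.139, -0.105, 0.001]
wrist_force: [0.3, 0.4, -0.3]
width: 0.001
grip_force: 0.0
```

```bash
python3 st.py
```

```text
t 7.2167 pos [ 0.6005 -0.0514  0.1951] width 0.0 F [ 0.3  0.4 -0.3]
sorter xyz mm [ 78.  -68.  195.1] turn left [-0.001  0.001  0.001]
hover tool cm [-13.28 -14.81   1.54]
press tool cm [-13.27 -15.5    9.84]
rel tool cm [-0.25  7.2   1.01]
```

>>> play_rows([
  [0,-0.5,0,0,0,0],
  [0,-0.4,0,0,0,0],
  [0,-0.3,0,0,0,0],
  [0,-0.2,0,0,0,0],
  [0,0,0,0,0,0],
])

```text
time: 7.63
tool_pos: [0.5996, -0.0392, 0.195]
tcp_rot: [3.139, 0.104, -0.001]
wrist_force: [-0.4, -2.5, -0.2]
width: -0.0
grip_force: 1.2
```

```bash
python3 st.py
python3 - <<'E'
from h import *
v=optics.read_camera("scene")
cv2.imwrite("pics/push.png",cv2.resize(v[170:340,220:440],None,fx=3,fy=3,interpolation=2)[:,:,::-1])
E
```

```text
t 7.6333 pos [ 0.5996 -0.0392  0.195 ] width -0.0 F [-0.4 -2.5 -0.2]
sorter xyz mm [ 77.9 -55.8 195. ] turn left [0.001 0.001 0.   ]
hover tool cm [-13.29 -13.58   1.5 ]
press tool cm [-13.28 -14.28   9.8 ]
rel tool cm [-0.24  8.42  1.  ]
```

View pics/push.png

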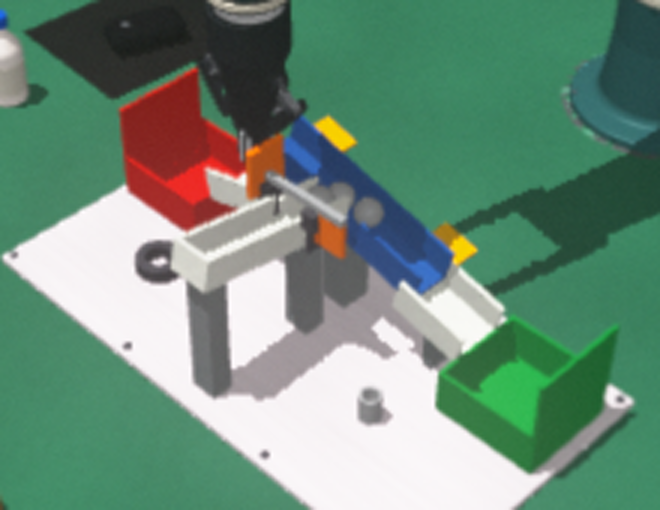

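The balls are rolling out around (340,195) to (370,210) and the gate still tips to green. I'll push to the stop with small steps.

>>> play_rows([
  [0,-0.1,0,0,0,0],
  [0,-0.1,0,0,0,0],
  [0,-0.1,0,0,0,0],
  [0,-0.1,0,0,0,0],
  [0,0,0,0,0,0],
])

```text
time: 8.1
tool_pos: [0.5996, -0.039, 0.1952]
tcp_rot: [3.133, 0.103, -0.001]
wrist_force: [-0.1, -14.2, -1.0]
width: 0.001
grip_force: 6.7
```

>>> play_rows([
  [0,-0.1,0,0,0,0],
  [0,-0.1,0,0,0,0],
  [0,0,0,0,0,0],
])

```text
time: 8.35
tool_pos: [0.5996, -0.0389, 0.1953]
tcp_rot: [3.13, 0.103, -0.0]
wrist_force: [-0.4, -19.6, -0.5]
width: -0.001
grip_force: 9.5
```

The slide is at its stop: force rose to 19.6 N with no motion. Backing off, lifting clear and checking.

>>> play_rows([
  [0,1,0,0,0,0],
  [0,2,0,0,0,0],
  [0,2.5,0,0,0,0],
  [0,2,0,0,0,0],
  [0,0,-2,0,0,0],
])

```text
time: 8.77
tool_pos: [0.6019, -0.11, 0.2107]
tcp_rot: [-3.138, -0.099, 0.012]
wrist_force: [0.1, -0.0, -0.4]
width: -0.002
grip_force: 0.0
```

>>> play_rows([
  [0,0,-3,0,0,0],
  [0,0,-3,0,0,0],
  [0,2,-2,0,0,0],
  [0,3,0,0,0,0],
  [0,0,0,0,0,0],
])

```text
time: 9.18
tool_pos: [0.6093, -0.1615, 0.298]
tcp_rot: [3.137, 0.1, 0.008]
wrist_force: [-0.1, 0.9, -1.1]
width: 0.003
grip_force: 0.0
```

>>> play_rows([
  [0,0,0,0,0,0],
  [0,0,0,0,0,0],
  [0,0,0,0,0,0],
  [0,0,0,0,0,0],
  [0,0,0,0,0,0],
])

```text
time: 9.6
tool_pos: [0.6076, -0.1568, 0.2946]
tcp_rot: [-3.139, -0.105, 0.001]
wrist_force: [0.3, -0.6, -0.5]
width: -0.001
grip_force: 0.0
```

```bash
python3 st.py
python3 - <<'E'
from h import *
v=optics.read_camera("scene");t=optics.read_camera("top")
a=cv2.resize(v[170:340,220:440],None,fx=1.75,fy=1.75,interpolation=2);b=cv2.resize(t[180:320,200:425],(385,240),interpolation=2)
b=cv2.copyMakeBorder(b,0,a.shape[0]-240,0,0,0)
cv2.imwrite("pics/end.png",np.hstack([a,b])[:,:,::-1])
E
```

```text
t 9.6 pos [ 0.6076 -0.1568  0.2946] width -0.0 F [ 0.3 -0.6 -0.5]
sorter xyz mm [  78.1 -173.6  294.6] turn left [-0.001  0.001  0.001]
hover tool cm [-13.27 -25.37  11.5 ]
press tool cm [-13.27 -26.06  19.8 ]
rel tool cm [-0.24 -3.36 10.97]
```

View pics/end.png

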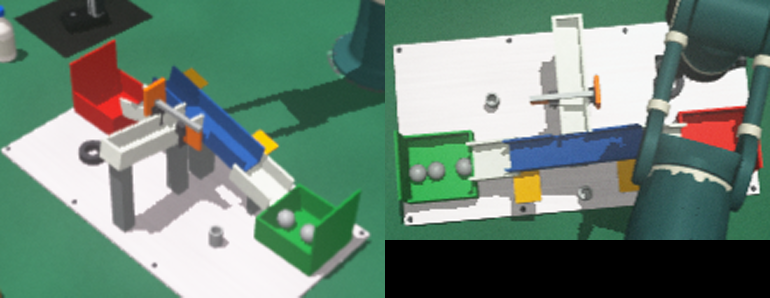

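All three balls are at the green bin: (417,173), (436,171) and (463,167) in the top half of the picture. The gate is tipped to green and the slide is open. I'll let the balls settle and take one last look.

>>> play_rows([
  [0,0,0,0,0,0],
  [0,0,0,0,0,0],
  [0,0,0,0,0,0],
  [0,0,0,0,0,0],
  [0,0,0,0,0,0],
])

```text
time: 10.12
tool_pos: [0.6077, -0.1578, 0.2953]
tcp_rot: [-3.14, -0.103, 0.0]
wrist_force: [-1.0, -0.3, -0.3]
width: 0.001
grip_force: 0.0
```

>>> play_rows([
  [0,0,0,0,0,0],
  [0,0,0,0,0,0],
  [0,0,0,0,0,0],
  [0,0,0,0,0,0],
  [0,0,0,0,0,0],
])

```text
time: 10.53
tool_pos: [0.6077, -0.1578, 0.2953]
tcp_rot: [-3.14, -0.103, 0.0]
wrist_force: [1.2, -0.3, -0.4]
width: -0.001
grip_force: 0.0
```

Run:
```python
from h import *
t=optics.read_camera("top")
cv2.imwrite("pics/end2.png",cv2.resize(t[180:320,195:345],None,fx=4,fy=4,interpolation=2)[:,:,::-1])
```

```text
(no output)
```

View pics/end2.png

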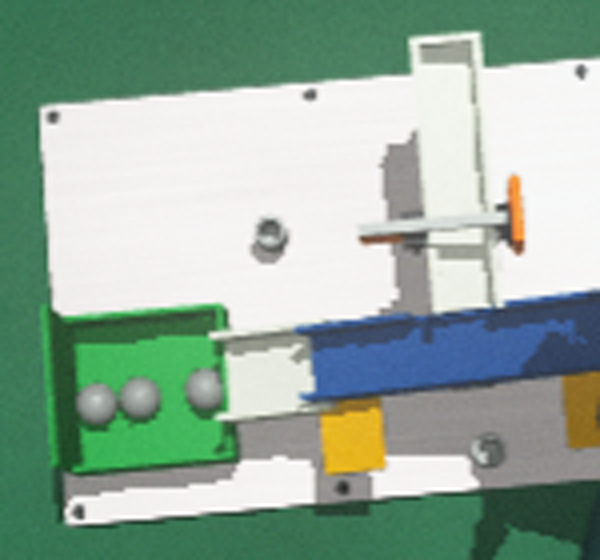

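The three balls, at (97,404), (140,397) and (205,390), rest inside the green bin, and the gate and bushings are in place.

```bash
python3 -c "
from workcell import order
print(order.finish_job())"
```

```text
the job is handed in; nothing more can be done
None
```

The job is handed in: the gate was rocked fully over to green, then the release slide pushed to its stop, and all three balls rest in the green bin; nothing else in view was moved.

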